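# Balance a terminal post over the tester coil on a hand-held slide tray

## Task

Pick the test tray up by its handle, hold its plastic window a few centimetres above the coil of the test box, and by tilting the tray keep the free-running carriage, with the brass post standing on it, balanced over the window for four seconds without a break so that the tester can read the post. Then let the carriage run back gently to the tray's low end and set the tray down squarely in the middle of the rubber mat, with the post still standing on the carriage, and let go. Never let the carriage bang into either end of the tray, never upset or spill the post, do not bump the test box, and leave the other parts on the bench alone.

Things in the scene. Friction and masses are not known exactly. Their poses are not given: they have to be found in the camera images.
- tray: Grey painted metal test tray with a dark steel side handle, 130 x 250 mm, nominal 450 g, loose. Origin on its underside (the plane of its feet), middle of its length; x points from handle to track, y along the track to the low end, z up; x from -68 to +60 mm. Track: floor with two rails along y, centreline at x = +20 mm, side walls 12 mm and end walls 30 mm above the floor. Feet at y = +-100 mm.
- window (a point): Middle of the white window in the grey track floor, on its surface (tray frame 20, 0, 18 mm); axes as the tray's. It is 40 mm long along the track (20 mm either way). The floor falls 0.06 rad towards tray +y: it is level when the tray is turned +0.06 rad about its x, raising the +y end. Over it the rails are crowned (arched, radius 2.0 m), the top of the crown over the window.
- handle (a point): Grip point of the tray's handle, an upright steel block 22 mm (tray x) by 28 mm (tray y), its top 102 mm above the tray's underside; the point lies on its axis at 78 mm (tray frame -50, 0, 78 mm), free on both y sides; axes as the tray's. The track side is heavier: grip firmly (40 N or more), or the tray droops about the line of the fingers.
- carriage (a joint): Carriage travel as an angle: way run from the low (+y) stop over the rails' 2.0 m crown radius. 0 at the low stop, where it starts, 0.045 rad over the window's middle, 0.090 at the high stop. 0.1 rad/s is 0.2 m/s: reaching a stop faster is a bang. It runs on ball bearings almost without friction: 9.8 m/s2 per rad of slope of the rail under it.
- seat (a point): Middle of the carriage's flat top, where the post stands; the tester reads while it is within 20 mm, along tray y, of the window's middle. Carriage: black plate 64 x 56 (y) x 8 mm, 150 g, captive on its rails, top 20 mm above the floor, travel 90 mm either way. The crown drives it from the middle to either end (4.9 m/s2 per m off the middle when level, time constant 0.45 s).
- post: Brass terminal post, a waisted cylinder 34 mm in diameter and 60 mm high, tubular, nominal 150 g (varies by a quarter). It stands loose on the middle of the carriage; origin at the centre of its underside, z up along its axis. It slides or falls over if the carriage stops hard or the tray tips far.
- test_box: Fixed grey tester housing, 200 (x) x 110 (y) mm and 50 mm high, origin under its centre. On top: the round coil plate 35 mm towards its -x, and a chrome toggle switch (its tip 78 mm above the bench) 70 mm towards its +x.
- coil (a point): Centre of the upper face of the round coil plate (64 mm diameter) on the test box, 56 mm above the bench. The tester reads when the middle of the tray's window is within 30 mm of it sideways and 25 to 90 mm above it.
- mat: Fixed black rubber mat on the bench, 190 mm (x) by 300 mm (y, its long side), 4 mm thick, origin under its centre. The tray has to stand with its origin within 40 mm of the mat's centre, their y axes parallel.
- nut_a: Brass hexagon terminal nut, 33 mm across flats, 16 mm high; leave alone.
- nut_b: Second brass hexagon terminal nut, the same; leave alone.
- bracket: Steel battery hold-down bracket, 160 mm long with two upturned 35 mm ends; leave alone.
- probe: Green plastic tester probe body 130 mm long with a 50 mm steel tip; leave alone.
Things that resemble listed ones, but are neither listed nor needed, are in the scene too. What is shaped like the test_box but blue is not meant.

How it is judged:
On the way:
1. the tray is held with its window over the coil and the carriage, with the post standing on it, stays over the window for 4 s (horizontal distance between window and coil below 0.03 m and z of window in the frame of coil between 0.025 and 0.09 m and y of seat in the frame of window between -0.02 and 0.02 m and contact force between tray and the fingers above 0.5 N and angle between post's own z axis and vertical below 0.35 rad and distance between post and seat below 0.025 m), for 4 s.
At the end, for the whole second after the job is handed in: The tray stands level on the mat (origin within 40 mm of the mat's centre, long sides parallel within 0.25 rad, less than 10 mm above the bench), at rest, with the carriage within 10 mm of its low end and the post standing on it, within 25 mm of its middle (horizontal distance between tray and mat below 0.04 m and angle between the y axis of tray and the y axis of mat, either way round below 0.25 rad and height (world z) of tray below 0.01 m and angle between tray's own z axis and vertical below 0.05 rad and linear speed of tray below 0.02 m/s and value of joint carriage below 0.005 rad and angle between post's own z axis and vertical below 0.1 rad and distance between post and seat below 0.025 m and linear speed of post below 0.03 m/s); the robot touches nothing.
It fails at once if the carriage bangs into an end stop (faster than 0.2 m/s) ((value of joint carriage below 0.002 rad and velocity of joint carriage below -0.1 rad/s) or (value of joint carriage above 0.088 rad and velocity of joint carriage above 0.1 rad/s)).
It fails at once if the post falls over or off the carriage (angle between post's own z axis and vertical above 0.5 rad or distance between post and seat above 0.045 m).
It fails at once if the tray tips (angle between tray's own z axis and vertical above 0.45 rad).
It fails at once if the tray bumps the test box (contact force between tray and test_box above 4 N).
It fails at once if other parts are disturbed (distance of any of nut_a, nut_b, bracket, probe from where it was at the start of the episode above 0.03 m).
It also fails if it takes over 72 s, if anything falls off the work surface, if the arm or the gripper's body presses on something with over 40 N, if the wrist force passes 120 N, or if a joint passes its speed limit or range.

## Robot

A 6-joint arm with a two-finger parallel gripper is mounted at the origin on the work surface. World frame = base frame: x ahead of the robot, y to its left, z up, the work surface at z = 0. Lengths are in m, angles in rad, forces in N, time in s.
With the tool pointing down it reaches from about 0.425 to 0.95 m from the base axis. Payload 3.5 kg.
Tool frame: the origin (TCP) lies between the finger pads; the fingertips stand 19 mm ahead of it and the grasp point (between the pads) is the TCP; z points along the fingers, y is the line along which they close (so a half turn about z gives the same grasp; the last joint's range is limited). The gripper opens to 85 mm and grips with 20 to 120 N. Pads are 22 mm wide; open, the fingers measure 114 mm over their backs; the gripper's body (76 mm by 85 mm) begins 54 mm behind the grasp point. The pads swing forward as they close: fully open they stand 13 mm farther back than shut.
Start: joints at [0.986, 0.286, 1.577, -0, 1.279, -0.15], TCP at [0.284, 0.612, 0.25] pointing down, gripper open.
Joint ranges: [-2.77, 2.77], [-0.9, 2.22], [0.21, 2.48], [-1.53, 4.67], [0.24, 2.81], [-2.84, 2.84]. Speed limits (rad/s): [2.79, 2.79, 3.14, 3.14, 3.14, 3.14].

## Interface

Orientations are given as a unit quaternion [x, y, z, w].
In Python, from plant import monitor, eyes, ctrl gives the robot as it stands.
- The arm moves only by the shell command python3 -m handwheel 'ROWS' [FORCE]. ROWS is JSON, a list of rows, each a list of 7 numbers: the shift along the tool's x, y, z in units of 40 cm (1.0 is 40 cm), then the turn, a rotation vector about the tool's x, y, z in units of pi rad (1.0 is pi rad), then the opening, from -1 (shut) to 1 (fully open). A call has 1 to 12 rows; each row is the pose to reach, as a shift and turn from the pose commanded when the call began, along the tool's axes at that moment, turning the shorter way round; what a row does not reach only later rows make up. A row lasts 1/8 s, in which the tool goes at most 62.5 mm and 10.7 degrees, less where a joint would pass 70% of its speed; a pose out of reach is approached as far as the arm can. A call with a number of a shift or a turn outside -1 to 1 is refused whole. A call with a gripper value outside its range is refused whole. The fingers move at their own pace and stop on an object; FORCE is the grip in N (left out, the last holds). Time passes only in rows, so rows that repeat a pose let the fingers close. It gives the time, the measured TCP pose, the force, the opening and the grip force at its end, in the units of the state.
- monitor.get_state(): the state, without advancing time (a new reading comes with each control period).
- eyes.read_camera(name): name is "side" or "top" or "wrist"; returns the picture (400x640x3 uint8, red, green, blue); there is no depth.
- eyes.camera_params(name): a dict with "K" (3x3 intrinsics, pixels), "R" (3x3) and "t" (3): a world point X has camera coordinates R X + t. Camera axes: x right, y down, z forward; pixel columns grow to the right and rows downward; lengths in m; the calibration is good to about 2 mm. A picture is of the moment at which its call begins: read the wrist's pose just before it. camera_params takes no time and is no camera call; for the wrist camera it gives the pose at the moment of the call.
- ctrl.sign_off(): hands the job in; it is judged then, once.
The state is a dict: "time": time; "qpos": joint angles; "dq": joint speeds; "joint_efforts": joint torques, N m; "eef_pos": TCP position; "tcp_rot": TCP orientation; "contact_force": force on the tool from outside, world axes, zero at the start; "wrist_torque": the same for the moment, N m; "opening": opening from 0.0 (shut) to 1.0 (fully open); "finger_force": force on a finger pad.
Only numpy, scipy, OpenCV 4.12 (cv2) and the standard library are available. Lean on these libraries where they do the work, as an engineer would, in place of code of your own. Each camera call takes 0.05 s, during which the arm holds its last target. There are 200 camera calls.

## Working session

There is one attempt and no reset: what is moved stays moved. The work goes in short steps, Python scripts to look and compute and a shell command to move; the robot and the scene stay as the last step left them, time stands still between calls to the robot, and variables do not carry over. Pictures are saved under pics/ and viewed, at most 10 in all, crops included, and the job is handed in when it is done.

```bash
mkdir -p pics; ls; python3 - <<'E'
from plant import monitor, eyes, ctrl
import cv2,numpy as np
print(monitor.get_state())
for n in ["top","side"]:
    im=eyes.read_camera(n); cv2.imwrite(f"pics/{n}0.png",im[:,:,::-1])
    p=eyes.camera_params(n); print(n,p)
E
```

```text
pics
{'time': 0.0, 'qpos': array([ 9.85978531e-01,  2.87167325e-01,  1.57818806e+00,  3.19413161e-05,
        1.27860972e+00, -1.49981545e-01]), 'dq': array([ 4.48316778e-04,  9.96007699e-04,  4.18581407e-04,  9.91396757e-05,
        2.11953602e-03, -9.45297688e-05]), 'joint_efforts': array([-5.98316019e-04, -4.05973291e+01, -2.92629147e+01, -9.04481703e-05,
        5.63705689e-03,  8.69424639e-06]), 'eef_pos': array([0.28396188, 0.61168302, 0.24894004]), 'tcp_rot': array([ 2.15713611e-01,  9.76455954e-01, -1.10156908e-03, -4.40347539e-04]), 'contact_force': array([0.69081402, 0.7214473 , 0.03817498]), 'wrist_torque': array([-0.02214738, -0.01442662, -0.05465783]), 'finger_force': 0.0, 'opening': 0.9980862357668737}
top {'K': array([[397.65458423,   0.        , 320.4908424 ],
       [  0.        , 397.65458423, 200.15780667],
       [  0.        ,   0.        ,   1.        ]]), 'R': array([[ 2.47738636e-02, -9.99692925e-01,  5.58783667e-04],
       [-9.86192702e-01, -2.45308510e-02, -1.63774819e-01],
       [ 1.63738235e-01,  3.50626664e-03, -9.86497591e-01]]), 't': array([-0.04151926,  0.368929  ,  1.13763974])}
side {'K': array([[367.94101385,   0.        , 322.07762651],
       [  0.        , 367.94101385, 191.68379599],
       [  0.        ,   0.        ,   1.        ]]), 'R': array([[-0.99173217, -0.12690043, -0.01906812],
       [-0.06654284,  0.63560644, -0.76914011],
       [ 0.10972403, -0.76151214, -0.63879567]]), 't': array([ 0.49915397, -0.66491209,  1.6072037 ])}
```

View pics/top0.png

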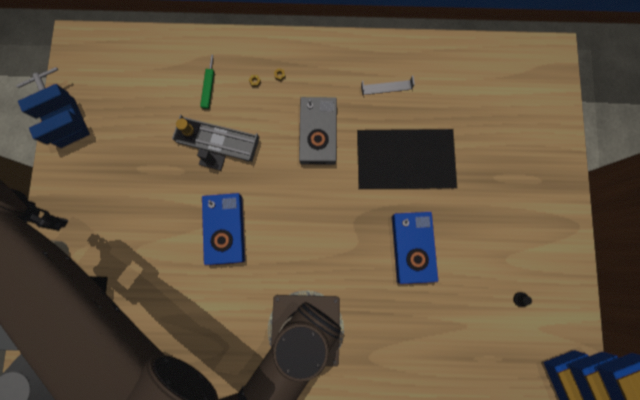

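View pics/side0.png

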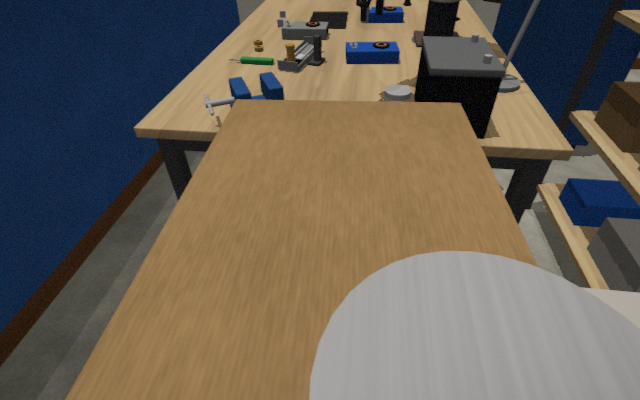

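The top view shows the tray at about (215,140), with the post at (182,126) at its left (low) end and the handle at (208,158). The grey box's coil is at (318,139) and the mat's centre at (407,158). In the side view the tray is at (297,56) and the handle at (317,50).

```bash
cat > h.py <<'E'
from plant import monitor, eyes, ctrl
import numpy as np, cv2
from scipy.spatial.transform import Rotation as R
def ray(p,uv,z):
    K,Rm,t=p["K"],p["R"],p["t"]; c=-Rm.T@t
    d=Rm.T@np.linalg.inv(K)@np.array([uv[0],uv[1],1.]); return c+d*(z-c[2])/d[2]
def proj(p,X):
    x=p["K"]@(p["R"]@np.asarray(X)+p["t"]); return x[:2]/x[2]
E
python3 - <<'E'
from h import *
p=eyes.camera_params("top"); im=cv2.imread("pics/top0.png")
hsv=cv2.cvtColor(im,cv2.COLOR_BGR2HSV)
# mat
m=(hsv[...,2]<45).astype(np.uint8); m[:,:340]=0;m[:,470:]=0;m[:115]=0;m[200:]=0
c=max(cv2.findContours(m,0,1)[0],key=cv2.contourArea)
b=cv2.boxPoints(cv2.minAreaRect(c)); P=np.array([ray(p,q,.004) for q in b]); print("mat",P[:,:2].round(3).tolist(),P.mean(0).round(4))
# grey box top face: low-sat
m=((hsv[...,1]<60)&(hsv[...,2]>60)).astype(np.uint8); m[:,:290]=0;m[:,345:]=0;m[:90]=0;m[172:]=0
c=max(cv2.findContours(m,0,1)[0],key=cv2.contourArea)
b=cv2.boxPoints(cv2.minAreaRect(c)); P=np.array([ray(p,q,.05) for q in b]); print("box",P[:,:2].round(3).tolist(),P.mean(0).round(4))
# coil orange ring
m=((hsv[...,1]>120)&(hsv[...,0]<16)&(hsv[...,2]>100)).astype(np.uint8); m[:,:300]=0;m[:,336:]=0;m[:122]=0;m[158:]=0
c=np.argwhere(m)[:,::-1]; (cc,r)=cv2.minEnclosingCircle(c.astype(np.float32)); print("coil",cc,r,ray(p,cc,.056).round(4))
for n,q,z in[("handle",(208,158),.1),("post",(182,125),.098),("window",(217,140),.018)]: print(n,ray(p,q,z).round(3))
crop=im[105:180,160:345]; cv2.imwrite("pics/crop1.png",cv2.resize(crop,None,fx=4.3,fy=4.3,interpolation=cv2.INTER_CUBIC))
E
```

```text
mat [[0.597, -0.143], [0.605, -0.443], [0.425, -0.438], [0.417, -0.145]] [ 0.511 -0.292  0.004]
box [[0.485, 0.034], [0.682, 0.037], [0.683, -0.073], [0.485, -0.072]] [ 0.5836 -0.0183  0.05  ]
coil (317.42681884765625, 138.47561645507812) 6.594160079956055 [ 0.5497 -0.0188  0.056 ]
handle [0.47  0.286 0.1  ]
post [0.566 0.368 0.098]
window [0.55  0.287 0.018]
```

View pics/crop1.png

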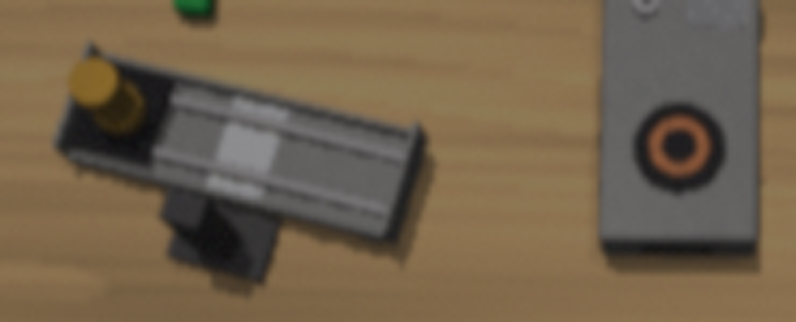

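In the crop, the white window centre is at (247,148), which is (217.4,139.4) in the full image. The handle is dark on the robot's side and the post top is at (93,83). The tray yaw is about -0.22 rad, which puts the handle near (0.482, 0.302). The coil and box sizes check out. I'll move above the handle and use the wrist camera there.

```bash
python3 -m handwheel '[[-0.2,-0.12,0,0,0,-0.02,1],[-0.4,-0.25,0,0,0,-0.04,1],[-0.55,-0.35,0,0,0,-0.067,1],[-0.7,-0.45,0,0,0,-0.067,1],[-0.775,-0.495,0,0,0,-0.067,1],[-0.775,-0.495,0,0,0,-0.067,1],[-0.775,-0.495,0,0,0,-0.067,1],[-0.775,-0.495,0,0,0,-0.067,1]]' 50
python3 - <<'E'
from h import *
print(monitor.get_state()); p=eyes.camera_params("wrist"); print(p)
cv2.imwrite("pics/w1.png",eyes.read_camera("wrist")[:,:,::-1])
E
```

```text
time: 1.1
eef_pos: [0.4817, 0.3022, 0.2499]
tcp_rot: [0.112, 0.994, 0.0, -0.001]
contact_force: [-0.4, 0.7, 0.8]
opening: 1.0
finger_force: 0.0
{'time': 1.1, 'qpos': array([ 3.81613338e-01,  5.39894147e-02,  1.84213181e+00,  6.17865141e-04,
        1.24645640e+00, -9.64477923e-01]), 'dq': array([ 3.02905396e-02, -4.45036234e-05, -2.27147706e-03,  1.23247545e-05,
       -1.03354931e-03, -2.26606353e-03]), 'joint_efforts': array([-9.09078475e-01, -3.10742283e+01, -2.90115166e+01, -3.53074993e-02,
       -5.26380289e-03, -1.17601496e-03]), 'eef_pos': array([0.48168582, 0.30215929, 0.24985467]), 'tcp_rot': array([ 1.12214265e-01,  9.93683869e-01,  2.42812537e-05, -5.72423096e-04]), 'contact_force': array([-0.41444894,  0.74696524,  0.7940851 ]), 'wrist_torque': array([-0.02787266,  0.01453662, -0.01507299]), 'finger_force': 0.0, 'opening': 0.9998082398661619}
{'K': array([[281.56348687,   0.        , 319.79781556],
       [  0.        , 281.56348687, 204.35092659],
       [  0.        ,   0.        ,   1.        ]]), 'R': array([[ 2.23218366e-01,  9.74768196e-01,  7.25277461e-04],
       [ 9.35250929e-01, -2.14378646e-01,  2.81686875e-01],
       [ 2.74734891e-01, -6.21993676e-02, -9.59506112e-01]]), 't': array([-0.4021824 , -0.42289259,  0.26473261])}
```

View pics/w1.png

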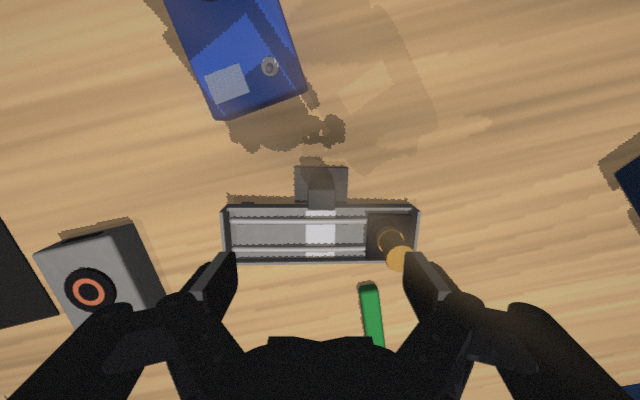

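The wrist camera sits on the handle side. The window is at (320,232), the handle top near (321,198) and the post at (395,255). With this grasp the gripper would hide the track, so I'll flip it half a turn about the tool axis to watch the carriage. q6 ends near 2.18, inside its range.

```bash
python3 -m handwheel '[[0,0,0,0,0,0.06,1],[0,0,0,0,0,0.12,1],[0,0,0,0,0,0.18,1],[0,0,0,0,0,0.24,1],[0,0,0,0,0,0.3,1],[0,0,0,0,0,0.36,1],[0,0,0,0,0,0.42,1],[0,0,0,0,0,0.48,1],[0,0,0,0,0,0.5,1],[0,0,0,0,0,0.5,1]]' 50
python3 -m handwheel '[[0,0,0,0,0,0.06,1],[0,0,0,0,0,0.12,1],[0,0,0,0,0,0.18,1],[0,0,0,0,0,0.24,1],[0,0,0,0,0,0.3,1],[0,0,0,0,0,0.36,1],[0,0,0,0,0,0.42,1],[0,0,0,0,0,0.48,1],[0,0,0,0,0,0.5,1],[0,0,0,0,0,0.5,1],[0,0,0,0,0,0.5,1]]' 50
python3 - <<'E'
from h import *
s=monitor.get_state(); print(s["qpos"],s["eef_pos"],s["tcp_rot"]); p=eyes.camera_params("wrist"); print(p)
cv2.imwrite("pics/w2.png",eyes.read_camera("wrist")[:,:,::-1])
E
```

```text
time: 2.4
eef_pos: [0.4811, 0.3035, 0.2501]
tcp_rot: [0.781, 0.625, -0.0, -0.0]
contact_force: [0.5, -0.6, 0.5]
opening: 0.999
finger_force: 0.0
time: 3.78
eef_pos: [0.4817, 0.3025, 0.2503]
tcp_rot: [0.994, -0.111, -0.0, 0.0]
contact_force: [-0.1, -0.1, 0.3]
opening: 1.0
finger_force: 0.0
[3.82357792e-01 5.37516876e-02 1.84161421e+00 6.76886524e-05
 1.24635060e+00 2.17498816e+00] [0.48173374 0.30249813 0.25026501] [ 9.93853814e-01 -1.10700459e-01 -6.97302568e-05  1.06751637e-06]
{'K': array([[281.56348687,   0.        , 319.79781556],
       [  0.        , 281.56348687, 204.35092659],
       [  0.        ,   0.        ,   1.        ]]), 'R': array([[-2.20269995e-01, -9.75438643e-01, -7.63940841e-04],
       [-9.35945279e-01,  2.11131022e-01,  2.81833507e-01],
       [-2.74750002e-01,  6.27944721e-02, -9.59463022e-01]]), 't': array([0.40134971, 0.35125051, 0.49237676])}
```

View pics/w2.png

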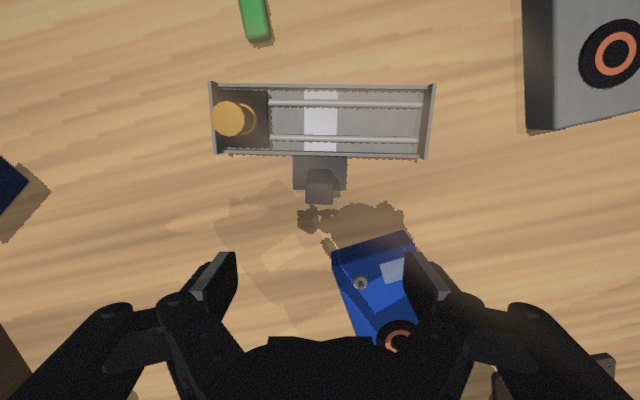

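The track is now in full view: window at (320,119), handle block top near (319,192), post top at (228,119) and the coil at (613,55).

```bash
python3 - <<'E'
from h import *
p=eyes.camera_params("wrist"); im=cv2.imread("pics/w2.png"); g=cv2.cvtColor(im,cv2.COLOR_BGR2GRAY); hsv=cv2.cvtColor(im,cv2.COLOR_BGR2HSV)
m=((g>185)&(hsv[...,1]<40)).astype(np.uint8); m[:85]=0;m[160:]=0;m[:,:295]=0;m[:,345:]=0
ys,xs=np.nonzero(m); 
ce=np.array([(xs.min()+xs.max())/2,(ys.min()+ys.max())/2]); print("win px",xs.min(),xs.max(),ys.min(),ys.max(), ray(p,ce,.018).round(4), "len",np.linalg.norm(ray(p,(xs.min(),120),.018)-ray(p,(xs.max()+1,120),.018)))
m=((g<70)).astype(np.uint8); 
for r in range(170,208,3): print(r,np.nonzero(m[r,285:360])[0][[0,-1]]+285 if m[r,285:360].any() else None, g[r,310:330:5])
# rails/wall line for yaw: long edges at top (y~85) and bottom (y~157) by darkness profile
for x in range(240,421,30): print(x,[int(v) for v in np.argsort(-np.abs(np.diff(g[70:170,x].astype(int))))[:6]+70])
for q,z in [((319.5,192),.102),((211,84),.048),((434,86),.048)]: print(q,ray(p,q,z).round(4))
print("coil",ray(p,(613,54.5),.056))
E
```

```text
win px 295 344 91 150 [0.554  0.2866 0.018 ] len 0.060516941899316945
170 [326 328] [81 80 76 74]
173 [330 330] [82 81 81 72]
176 None [82 78 79 78]
179 None [80 78 81 79]
182 None [79 79 79 80]
185 None [96 93 95 94]
188 None [92 93 94 93]
191 None [86 90 91 91]
194 None [83 88 87 89]
197 None [82 87 85 88]
200 None [82 85 84 88]
203 None [76 82 83 81]
206 None [ 85 124 132 129]
240 [86, 154, 147, 103, 105, 102]
270 [98, 94, 86, 150, 139, 104]
300 [154, 141, 134, 151, 107, 105]
330 [155, 150, 134, 108, 141, 91]
360 [157, 141, 151, 143, 152, 108]
390 [159, 153, 88, 152, 143, 92]
420 [88, 158, 157, 92, 106, 101]
(319.5, 192) [0.4872 0.3016 0.102 ]
(211, 84) [0.6161 0.3917 0.048 ]
(434, 86) [0.5613 0.1589 0.048 ]
coil [ 0.55062687 -0.01862769  0.056     ]
```

```bash
python3 -m handwheel '[[0.0095,0,0.1,0,0,0.003,1],[0.0095,0,0.2,0,0,0.003,1],[0.0095,0,0.3,0,0,0.003,1],[0.0095,0,0.36,0,0,0.003,1],[0.0095,0,0.4,0,0,0.003,1],[0.0095,0,0.42,0,0,0.003,1],[0.0095,0,0.43,0,0,0.003,1],[0.0095,0,0.43,0,0,0.003,1],[0.0095,0,0.43,0,0,0.003,1]]' 80
python3 - <<'E'
from h import *
s=monitor.get_state(); print(s["eef_pos"],s["tcp_rot"],s["contact_force"])
cv2.imwrite("pics/w3.png",eyes.read_camera("wrist")[:,:,::-1])
E
```

```text
time: 4.95
eef_pos: [0.4863, 0.3015, 0.0793]
tcp_rot: [0.993, -0.117, 0.001, -0.0]
contact_force: [0.1, 0.2, -0.4]
opening: 1.004
finger_force: 0.0
[0.4863358  0.30147129 0.07928925] [ 9.93184039e-01 -1.16553334e-01  7.75911508e-04 -4.27528784e-04] [ 0.11404982  0.15647041 -0.41753498]
```

View pics/w3.png

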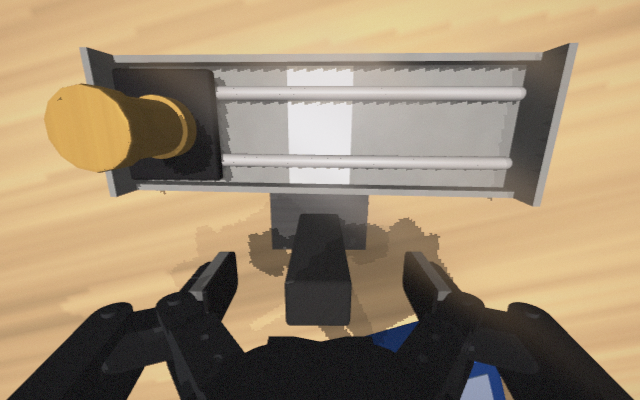

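The handle is centred between the fingers at (318,305), and the track, window (320,120) and carriage edge (about 215) are all visible. Closing the gripper.

```bash
python3 -m handwheel '[[0,0,0,0,0,0,-1],[0,0,0,0,0,0,-1],[0,0,0,0,0,0,-1],[0,0,0,0,0,0,-1],[0,0,0,0,0,0,-1],[0,0,0,0,0,0,-1],[0,0,0,0,0,0,-1],[0,0,0,0,0,0,-1]]' 80
cat > meas.py <<'E'
from h import *
import json,sys,os
# tray-frame camera (tray pose at grasp stored in ref.json)
def tcpR(s): return R.from_quat(s["tcp_rot"])
def model(ref,yc,side):
    z=lambda h: .018+.020-h-.06*yc-yc*yc/4
    cols=[]
    for h in(0,.008):
        yy=yc-side*.028
        X=np.array([.02,yy,z(h)-.06*(yy-yc)])
        x=ref["K"]@(ref["Rc"]@X+ref["tc"]); cols.append(x[0]/x[2])
    return max(cols) if side>0 else min(cols)
def load():
    r=json.load(open("ref.json")); return {k:np.array(v) for k,v in r.items()}
def edges(im):
    g=np.median(im[112:143].astype(float).mean(2),axis=0)
    d=g<90; d[:112]=False; d[514:]=False
    i=np.nonzero(d)[0]
    # longest run allowing holes by post: use extreme
    def sub(a,b): # crossing of 90 between cols a (dark) and b (light)
        return a+(90-g[a])/(g[b]-g[a])*(b-a)
    post=(im[112:143,:,0].astype(int)-im[112:143,:,2]).mean(0)>50
    r=sub(i[-1],i[-1]+1); l=sub(i[0],i[0]-1)
    return l+.5,r+.5,post
ys=np.linspace(-.1,.1,401)
def read():
    s=monitor.get_state(); im=eyes.read_camera("wrist"); ref=load()
    l,r,post=edges(im)
    cr=[model(ref,y,1) for y in ys]; cl=[model(ref,y,-1) for y in ys]
    yr=np.interp(-r,-np.array(cr),ys); yl=np.interp(-l,-np.array(cl),ys)
    th=(R.from_quat(ref["q"]).inv()*tcpR(s)).as_rotvec()
    return s,im,yr,yl,th,(l,r)
E
python3 - <<'E'
import meas; from meas import *
s=monitor.get_state(); p=eyes.camera_params("wrist"); print(s["eef_pos"],s["tcp_rot"],s["finger_force"],s["opening"],s["contact_force"])
# tray frame: x=tool x, y=-tool y, z up, handle at TCP
T=tcpR(s).as_matrix(); ax=np.array([T[0,0],T[1,0],0]);ax/=np.linalg.norm(ax); W=np.stack([ax,np.cross([0,0,1],ax),[0,0,1]],1)
o=s["eef_pos"]-W@np.array([-.05,0,0]); o[2]=0
Rc=p["R"]@W; tc=p["R"]@o+p["t"]
json.dump(dict(K=p["K"].tolist(),Rc=Rc.tolist(),tc=tc.tolist(),q=list(s["tcp_rot"]),p=list(s["eef_pos"]),o=o.tolist()),open("ref.json","w"))
for i in range(2):
    s,im,yr,yl,th,lr=read(); print(yr,yl,th,lr)
print("tray origin",o,"yaw",np.arctan2(ax[1],ax[0]))
ref=load(); print("win px",[ (lambda x:x[:2]/x[2])(ref["K"]@(Rc@np.array([.02,y,.018])+tc)) for y in(.02,-.02)])
g=im[120].astype(float).mean(1); print(g[270:370:3].round())
E
```

```text
time: 6.0
eef_pos: [0.4859, 0.3015, 0.0787]
tcp_rot: [0.993, -0.117, 0.0, -0.0]
contact_force: [-1.2, 2.5, 3.8]
opening: 0.317
finger_force: 79.8
[0.48594169 0.3015127  0.07871785] [ 9.93173844e-01 -1.16642782e-01  2.33269989e-04 -3.50531277e-04] 79.77972149848938 0.31734589331810276 [-1.22786959  2.49134838  3.76020607]
0.08902749405973709 0.08437876415342253 [0. 0. 0.] (np.float64(129.9607843137255), np.float64(219.65151515151516))
0.08909986117323476 0.08433238160493779 [3.38092570e-05 4.02224612e-05 3.55244277e-05] (np.float64(130.03389830508473), np.float64(219.53703703703704))
tray origin [0.53458114 0.28992804 0.        ] yaw -0.23381798894270506
win px [array([288.15477929, 125.89556312]), array([351.61808269, 125.87981319])]
[174. 173. 174. 177. 178. 177. 203. 233. 232. 233. 233. 233. 234. 232.
 233. 232. 233. 232. 232. 232. 231. 231. 231. 231. 232. 230. 228. 231.
 189. 186. 186. 184. 185. 183.]
```

```bash
python3 -m handwheel '[[0,0,-0.01,0,0,0,-1],[0,0,-0.03,0,0,0,-1],[0,0,-0.06,0,0,0,-1],[0,0,-0.09,0,0,0,-1],[0,0,-0.12,0,0,0,-1],[0,0,-0.15,0,0,0,-1],[0,0,-0.18,0,0,0,-1],[0,0,-0.21,0,0,0,-1],[0,0,-0.23,0,0,0,-1],[0,0,-0.24,0,0,0,-1],[0,0,-0.243,0,0,0,-1],[0,0,-0.243,0,0,0,-1]]' 80
python3 - <<'E'
from meas import *
s,im,yr,yl,th,lr=read(); print(s["eef_pos"],yr,th,lr,s["contact_force"],s["wrist_torque"],s["finger_force"])
cv2.imwrite("pics/w4.png",im[:,:,::-1]); g=im[120].astype(float).mean(1); print(g[282:294],g[346:358])
E
```

```text
time: 7.6
eef_pos: [0.4855, 0.3011, 0.1751]
tcp_rot: [0.993, -0.117, -0.0, 0.0]
contact_force: [0.3, -0.0, -6.9]
opening: 0.314
finger_force: 79.3
[0.48549136 0.30109008 0.17508377] 0.0886842004874706 [-1.26105654e-03 -1.09824999e-03 -8.97492330e-05] (np.float64(130.70454545454547), np.float64(220.1949152542373)) [ 0.30956492 -0.03320689 -6.91075156] [-0.13686822  0.35666302  0.00768631] 79.26738023757935
[178.         178.         177.         178.33333333 178.66666667
 178.66666667 191.         224.         233.66666667 233.33333333
 233.         233.        ] [229.66666667 229.33333333 229.33333333 229.33333333 228.66666667
 229.         214.33333333 191.         187.33333333 186.66666667
 188.         190.66666667]
```

View pics/w4.png

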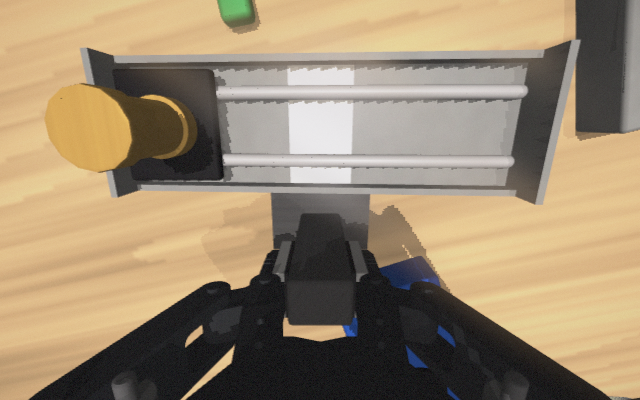

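The tray is held level with the post standing at (88,128) and no droop visible. Now the transport in two smooth halves.

```bash
python3 -m handwheel '[[0.0006,0.003,0,0,0,0,-1],[0.004,0.018,0,0,0,0,-1],[0.011,0.051,0,0,0,0,-1],[0.022,0.102,0,0,0,0,-1],[0.036,0.164,0,0,0,0,-1],[0.051,0.232,0,0,0,0,-1],[0.065,0.294,0,0,0,0,-1],[0.076,0.345,0,0,0,0,-1],[0.083,0.378,0,0,0,0,-1],[0.0865,0.393,0,0,0,0,-1],[0.087,0.396,0,0,0,0,-1],[0.087,0.396,0,0,0,0,-1]]' 80
python3 -c "
from meas import *
s,im,yr,yl,th,lr=read(); print(yr,th)"
python3 -m handwheel '[[0.0006,0.003,0,0,0,-0.0005,-1],[0.004,0.018,0,0,0,-0.003,-1],[0.011,0.051,0,0,0,-0.01,-1],[0.022,0.102,0,0,0,-0.019,-1],[0.036,0.164,0,0,0,-0.031,-1],[0.051,0.232,0,0,0,-0.044,-1],[0.065,0.294,0,0,0,-0.055,-1],[0.076,0.345,0,0,0,-0.065,-1],[0.083,0.378,0,0,0,-0.071,-1],[0.0855,0.392,0,0,0,-0.074,-1],[0.086,0.3955,0,0,0,-0.0745,-1],[0.086,0.3955,0,0,0,-0.0745,-1]]' 80
python3 - <<'E'
from meas import *
for i in range(2):
  s,im,yr,yl,th,lr=read(); print(yr,th,s["eef_pos"],s["tcp_rot"])
E
```

```text
time: 9.15
eef_pos: [0.4829, 0.1394, 0.1756]
tcp_rot: [0.993, -0.116, 0.0, -0.0]
contact_force: [-0.2, -0.6, -8.3]
opening: 0.319
finger_force: 79.7
0.08864642275068717 [-0.0004787  -0.00035885 -0.00053038]
time: 10.7
eef_pos: [0.4797, -0.0225, 0.1755]
tcp_rot: [1.0, 0.0, 0.0, -0.0]
contact_force: [0.1, -0.7, -7.9]
opening: 0.316
finger_force: 79.9
0.08902962250425173 [-0.0006006  -0.00041169 -0.234447  ] [ 0.47972022 -0.02253363  0.17553104] [ 9.99999949e-01  3.14583388e-04  3.37484316e-05 -4.72331239e-05]
0.08899684661285052 [-0.00057552 -0.00047447 -0.23467544] [ 0.47971493 -0.02241626  0.1754982 ] [ 9.99999906e-01  4.28820669e-04  4.14114099e-06 -6.32824931e-05]
```

```bash
cat > est.py <<'E'
# usage: est.py typed_delta(units of pi) sref_next [h_rows]
from meas import *
D=float(sys.argv[1]); sref=float(sys.argv[2]); n=int(sys.argv[3]) if len(sys.argv)>3 else 2
tau=2/9.8; tau=tau**.5
f="kf.json"
st=json.load(open(f)) if os.path.exists(f) else None
def theta(s): return float(np.arcsin(-tcpR(s).as_matrix()[2,1]))-TH0
TH0=float(np.arcsin(-R.from_quat(load()["q"]).as_matrix()[2,1]))
for k in range(2):
    s,im,yr,yl,th,lr=read(); t=s["time"]; thm=theta(s)
    y=yr if yr>.012 else (yl if yl<-.012 else (yr+yl)/2)
    if st is None: st=dict(t=t,x=[y,0,0],P=np.diag([1e-6,1e-6,9e-6]).tolist(),th=thm,cmd=0.)
    x=np.array(st["x"]);P=np.array(st["P"]); dt=t-st["t"]
    N=max(1,int(round(dt/.005)))
    for i in range(N):
        h=dt/N; a=st["th"]+(thm-st["th"])*min(1,(i+.5)*h/min(.16,dt+1e-9))
        acc=4.9*x[0]-9.8*(a-.06-x[2])
        if y>.087 and x[0]>.088 and acc>-.02: acc=0; x[1]=0
        F=np.array([[1,h,0],[4.9*h,1,9.8*h],[0,0,1]])
        x=x+h*np.array([x[1],acc,0]); P=F@P@F.T+np.diag([1e-8,4e-5*h,2e-7*h])*1
    pr=x[0]
    H=np.array([1,0,0.]); S=P[0,0]+(.0006)**2; Kg=P[:,0]/S
    x=x+Kg*(y-x[0]); P=P-np.outer(Kg,P[0])
    st.update(t=t,x=x.tolist(),P=P.tolist(),th=thm)
    print(f"t{t:.2f} y{y*1e3:.1f} (yr{yr*1e3:.1f} yl{yl*1e3:.1f}) pred{pr*1e3:.1f} v{x[1]*1e3:.0f} b{x[2]*1e3:.2f}mrad th{thm:.4f}")
st["cmd"]+=D*np.pi
json.dump(st,open(f,"w"))
x=np.array(st["x"]); x=x+np.array([x[1]*.05,(4.9*x[0]-9.8*(st["th"]-.06-x[2]))*.05,0]) # 2nd picture took .05 s
if y>.087 and x[0]>.087: x[0]=.09;x[1]=0
sv=x[0]+tau*x[1]; h=n*.125+.05 -.06; E=np.exp(h/tau)
# lag: first .06 s at old theta
ph0=st["th"]-.06-x[2]; s1=np.exp(.06/tau)*sv-(np.exp(.06/tau)-1)*2*ph0
phi=(E*s1-sref)/(2*(E-1)); tt=.06+x[2]+phi
print(f"s {sv*1e3:.1f} -> th_target {tt:.4f}, cmd {st['cmd']:.4f}, delta units {(tt-st['cmd'])/np.pi:.4f}; equil th at s {.06+x[2]+sv/2:.4f}")
E
python3 -m handwheel '[[0,0,0,0.003,0,0,-1],[0,0,0,0.008,0,0,-1],[0,0,0,0.014,0,0,-1],[0,0,0,0.02,0,0,-1],[0,0,0,0.024,0,0,-1],[0,0,0,0.026,0,0,-1],[0,0,0,0.0275,0,0,-1],[0,0,0,0.0275,0,0,-1],[0,0,0,0.0275,0,0,-1]]' 80
python3 est.py 0.0275 0.07
```

```text
time: 11.92
eef_pos: [0.4797, -0.0228, 0.1755]
tcp_rot: [0.999, 0.0, -0.0, -0.043]
contact_force: [-1.0, 0.3, -7.3]
opening: 0.32
finger_force: 79.8
t11.93 y89.0 (yr89.0 yl84.1) pred89.0 v0 b0.00mrad th0.0856
t11.97 y88.9 (yr88.9 yl84.1) pred89.0 v-0 b-0.01mrad th0.0856
s 90.0 -> th_target 0.1260, cmd 0.0864, delta units 0.0126; equil th at s 0.1050
```

```bash
sed -i 's/yl)\/2)$/yl)\/2); y+=.0008/' est.py
python3 -m handwheel '[[0,0,0,0.011,0,0,-1],[0,0,0,0.011,0,0,-1]]' 80; python3 est.py 0.011 0.055
```

```text
time: 12.28
eef_pos: [0.4798, -0.0232, 0.1755]
tcp_rot: [0.998, -0.0, 0.0, -0.061]
contact_force: [0.3, -0.3, -6.6]
opening: 0.318
finger_force: 79.8
t12.28 y88.9 (yr88.1 yl82.6) pred86.5 v-18 b2.35mrad th0.1205
t12.32 y87.6 (yr86.8 yl80.5) pred87.7 v-25 b2.29mrad th0.1202
s 72.1 -> th_target 0.1030, cmd 0.1210, delta units -0.0057; equil th at s 0.0983
```

```bash
python3 -m handwheel '[[0,0,0,-0.0057,0,0,-1],[0,0,0,-0.0057,0,0,-1]]' 80; python3 est.py -0.0057 0.035
```

```text
time: 12.62
eef_pos: [0.4797, -0.0226, 0.1755]
tcp_rot: [0.999, 0.0, -0.0, -0.051]
contact_force: [-0.4, -0.1, -7.7]
opening: 0.314
finger_force: 79.9
t12.62 y75.3 (yr74.5 yl60.3) pred77.8 v-44 b1.18mrad th0.1022
t12.68 y73.0 (yr72.2 yl56.8) pred73.2 v-46 b1.13mrad th0.1024
s 48.9 -> th_target 0.0897, cmd 0.1030, delta units -0.0043; equil th at s 0.0856
```

```bash
python3 -m handwheel '[[0,0,0,-0.0043,0,0,-1],[0,0,0,-0.0043,0,0,-1]]' 80; python3 est.py -0.0043 0.015
```

```text
time: 12.98
eef_pos: [0.4797, -0.0226, 0.1755]
tcp_rot: [0.999, 0.0, -0.0, -0.045]
contact_force: [-0.2, 0.1, -8.0]
opening: 0.317
finger_force: 79.9
t12.97 y59.5 (yr58.7 yl68.1) pred59.5 v-41 b1.12mrad th0.0888
t13.03 y57.1 (yr56.3 yl100.0) pred57.4 v-41 b1.05mrad th0.0889
s 36.8 -> th_target 0.0917, cmd 0.0895, delta units 0.0007; equil th at s 0.0795
```

```bash
python3 -m handwheel '[[0,0,0,0.0007,0,0,-1],[0,0,0,0.0007,0,0,-1]]' 80; python3 est.py 0.0007 0.003
```

```text
time: 13.32
eef_pos: [0.4797, -0.0228, 0.1755]
tcp_rot: [0.999, 0.0, -0.0, -0.046]
contact_force: [-0.4, -0.6, -8.3]
opening: 0.316
finger_force: 79.9
t13.32 y44.3 (yr43.5 yl100.0) pred43.8 v-51 b1.14mrad th0.0912
t13.38 y41.6 (yr40.8 yl100.0) pred41.6 v-56 b1.14mrad th0.0911
s 11.7 -> th_target 0.0649, cmd 0.0917, delta units -0.0086; equil th at s 0.0670
```

```bash
python3 -m handwheel '[[0,0,0,-0.0086,0,0,-1],[0,0,0,-0.0086,0,0,-1]]' 80; python3 est.py -0.0086 0.0
```

```text
time: 13.68
eef_pos: [0.4797, -0.0225, 0.1755]
tcp_rot: [0.999, 0.0, -0.0, -0.032]
contact_force: [0.1, -0.6, -6.7]
opening: 0.316
finger_force: 79.8
t13.68 y25.0 (yr24.2 yl100.0) pred26.4 v-40 b0.92mrad th0.0638
t13.72 y23.3 (yr22.5 yl69.0) pred23.3 v-35 b0.92mrad th0.0641
s 7.5 -> th_target 0.0702, cmd 0.0647, delta units 0.0017; equil th at s 0.0647meas.py:21: RuntimeWarning: divide by zero encountered in scalar divide
  return a+(90-g[a])/(g[b]-g[a])*(b-a)
```

```bash
sed -i 's/y=yr if yr>.012 else.*; y+=/y=yr if yr>-.02 else yl; y+=/' est.py; grep -n "y=yr" est.py; python3 -m handwheel '[[0,0,0,0.0017,0,0,-1],[0,0,0,0.0017,0,0,-1]]' 80; python3 est.py 0.0017 0.0
```

```text
11:    y=yr if yr>-.02 else yl; y+=.0008
time: 14.02
eef_pos: [0.4797, -0.0229, 0.1755]
tcp_rot: [0.999, 0.0, -0.0, -0.035]
contact_force: [0.1, 1.0, -7.1]
opening: 0.312
finger_force: 79.9
t14.03 y14.6 (yr13.8 yl42.2) pred14.4 v-28 b0.95mrad th0.0695
t14.07 y100.8 (yr100.0 yl100.0) pred13.2 v164 b11.24mrad th0.0694
s 157.3 -> th_target 0.2899, cmd 0.0701, delta units 0.0700; equil th at s 0.1499
```

```bash
python3 - <<'E'
from meas import *
st=json.load(open("kf.json")); st.update(t=14.03,x=[.0145,-.028,.00095],P=np.diag([3e-7,4e-6,4e-7]).tolist()); json.dump(st,open("kf.json","w"))
im=eyes.read_camera("wrist"); cv2.imwrite("pics/w5.png",im[:,:,::-1]); print(monitor.get_state()["time"])
for r in (75,85,112,120,130,140,172,178): print(r,im[r,200:400:8].mean(1).astype(int).tolist())
E
```

```text
14.175
75 [180, 174, 180, 179, 182, 183, 184, 95, 98, 105, 108, 109, 108, 109, 107, 103, 104, 104, 104, 101, 185, 186, 185, 182, 186]
85 [176, 176, 179, 179, 180, 163, 165, 86, 90, 94, 158, 176, 184, 181, 173, 110, 105, 104, 104, 102, 175, 177, 174, 176, 176]
112 [176, 177, 178, 183, 182, 181, 182, 97, 186, 186, 185, 184, 185, 183, 184, 183, 182, 179, 108, 129, 184, 182, 184, 185, 184]
120 [174, 177, 180, 181, 181, 183, 183, 176, 183, 184, 185, 186, 184, 184, 184, 179, 182, 180, 125, 133, 182, 183, 184, 186, 186]
130 [178, 176, 177, 178, 183, 181, 181, 175, 183, 182, 183, 183, 183, 183, 183, 180, 179, 177, 109, 127, 183, 183, 183, 186, 186]
140 [177, 178, 178, 178, 180, 180, 181, 167, 180, 182, 179, 178, 182, 181, 182, 176, 177, 176, 83, 124, 185, 181, 181, 179, 185]
172 [178, 177, 178, 179, 181, 180, 179, 132, 67, 73, 81, 151, 165, 166, 135, 89, 82, 74, 70, 112, 180, 179, 182, 179, 180]
178 [175, 174, 179, 179, 175, 178, 180, 178, 61, 64, 72, 81, 89, 95, 96, 90, 91, 85, 78, 118, 180, 181, 182, 181, 179]
```

View pics/w5.png

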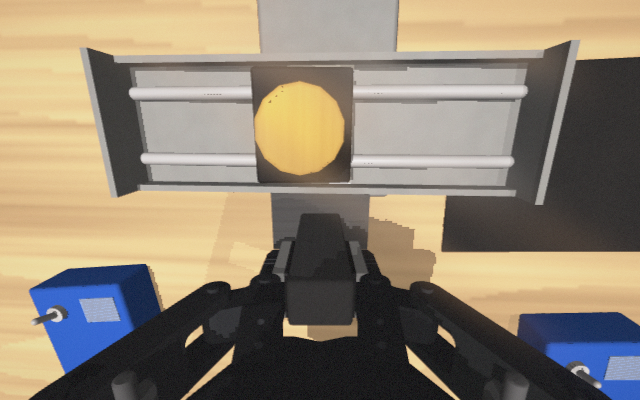

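The carriage plate spans columns 252–353 with the post standing on it. Glare lifts the plate to about 105 grey, so I'll raise the edge threshold to 145.

```bash
sed -i 's/g<90/g<145/; s/(90-g/(145-g/' meas.py; python3 est.py 0 0.0; python3 -c "
import cv2; from meas import *
l,r,_=edges(cv2.imread('pics/w5.png')); ref=load(); print(l,r, np.interp(-r,-np.array([model(ref,y,1) for y in ys]),ys),'at 14.125')"
```

```text
t14.18 y9.1 (yr8.3 yl100.0) pred10.3 v-33 b0.91mrad th0.0694
t14.22 y7.4 (yr6.6 yl-53.0) pred7.8 v-35 b0.89mrad th0.0694
s -11.1 -> th_target 0.0426, cmd 0.0701, delta units -0.0087; equil th at s 0.0553
28.166666666666657 353.84234234234236 0.009015747430110686 at 14.125meas.py:21: RuntimeWarning: divide by zero encountered in scalar divide
  return a+(145-g[a])/(g[b]-g[a])*(b-a)
```

```bash
python3 -m handwheel '[[0,0,0,-0.0087,0,0,-1],[0,0,0,-0.0087,0,0,-1]]' 80; python3 -W ignore est.py -0.0087 0.0
```

```text
time: 14.52
eef_pos: [0.4797, -0.0225, 0.1756]
tcp_rot: [1.0, 0.0, 0.0, -0.021]
contact_force: [-0.6, 0.4, -8.0]
opening: 0.32
finger_force: 79.8
t14.53 y46.2 (yr45.4 yl100.0) pred1.0 v132 b6.62mrad th0.0418
t14.57 y45.9 (yr45.1 yl44.0) pred48.8 v149 b6.29mrad th0.0421
s 132.1 -> th_target 0.2577, cmd 0.0427, delta units 0.0684; equil th at s 0.1323
```

```bash
python3 - <<'E'
from meas import *
st=json.load(open("kf.json")); st.update(t=14.53,x=[.001,-.008,.0009],P=np.diag([4e-6,4e-5,4e-7]).tolist()); json.dump(st,open("kf.json","w"))
im=eyes.read_camera("wrist"); cv2.imwrite("pics/w6.png",im[:,:,::-1]); print(monitor.get_state()["time"])
for r in (75,80,112,120,130,140,172,178): print(r,im[r,200:408:8].mean(1).astype(int).tolist())
for r in (75,120,178): print(r,(im[r,200:408:8,0].astype(int)-im[r,200:408:8,2]).tolist())
E
```

```text
14.675
75 [180, 179, 181, 181, 179, 182, 183, 181, 183, 180, 106, 104, 107, 107, 106, 102, 103, 104, 103, 106, 108, 109, 167, 188, 190, 188]
80 [177, 179, 180, 180, 181, 181, 182, 182, 182, 175, 103, 104, 105, 108, 106, 106, 103, 122, 105, 108, 111, 109, 168, 187, 186, 188]
112 [175, 178, 179, 180, 181, 181, 178, 178, 181, 184, 78, 78, 181, 187, 186, 185, 183, 184, 182, 180, 178, 179, 157, 186, 186, 188]
120 [176, 177, 178, 181, 180, 179, 178, 180, 179, 182, 78, 75, 186, 186, 187, 186, 183, 183, 180, 179, 177, 176, 177, 184, 184, 188]
130 [177, 178, 180, 183, 182, 182, 179, 179, 180, 183, 88, 78, 183, 186, 184, 183, 181, 180, 183, 181, 176, 177, 175, 188, 187, 186]
140 [177, 179, 179, 179, 182, 179, 178, 182, 178, 178, 99, 89, 179, 184, 181, 178, 177, 180, 181, 178, 174, 174, 172, 188, 187, 185]
172 [178, 179, 181, 180, 181, 178, 179, 181, 175, 177, 81, 89, 97, 96, 97, 144, 168, 167, 162, 57, 55, 59, 183, 180, 180, 178]
178 [175, 175, 182, 179, 177, 179, 182, 179, 177, 179, 71, 79, 90, 94, 95, 95, 92, 85, 78, 65, 65, 58, 182, 179, 179, 179]
75 [13, 12, 10, 11, 11, 12, 12, 13, 14, 13, 20, 22, 25, 27, 27, 26, 29, 28, 29, 30, 29, 30, 19, 18, 17, 15]
120 [9, 10, 10, 13, 10, 13, 12, 12, 12, 14, 15, 20, 124, 124, 122, 123, 123, 122, 124, 121, 116, 114, 109, 23, 22, 17]
178 [7, 6, 10, 7, 9, 8, 9, 11, 8, 10, 14, 18, 24, 30, 35, 37, 36, 31, 25, 21, 14, 13, 11, 13, 11, 11]
```

```bash
cat > meas.py <<'E'
from h import *
import json,sys,os
def tcpR(s): return R.from_quat(s["tcp_rot"])
def load():
    r=json.load(open("ref.json")); return {k:np.array(v) for k,v in r.items()}
def model(ref,yc,side,xp=.049):
    cols=[]
    for h in(0,.008):
        yy=yc-side*.028
        X=np.array([xp,yy,.038-h-.06*yy-yc*yc/4])
        x=ref["K"]@(ref["Rc"]@X+ref["tc"]); cols.append(x[0]/x[2])
    return max(cols) if side>0 else min(cols)
def edges(im):
    g=np.median(im[73:80].astype(float).mean(2),axis=0); d=g<145; d[:130]=False; d[512:]=False
    i=np.nonzero(d)[0]; l,r=i[0],i[-1]
    sub=lambda a,b: a+(145-g[a])/(g[b]-g[a]+1e-9)*(b-a)
    return sub(l,l-1)+.5, sub(r,r+1)+.5
ys=np.linspace(-.1,.1,401)
def solve(im,ref):
    l,r=edges(im)
    yr=np.interp(-r,[-model(ref,y,1) for y in ys],ys); yl=np.interp(-l,[-model(ref,y,-1) for y in ys],ys)
    return yr,yl,(l,r)
def posttop(im):
    a=im[100:160].astype(int); c=np.nonzero(((a[...,0]-a[...,2])>70).mean(0)>.4)[0]; return (c[0]+c[-1])/2,c[-1]-c[0]
def read():
    s=monitor.get_state(); im=eyes.read_camera("wrist"); ref=load()
    cv2.imwrite("pics/last.png",im[:,:,::-1]); yr,yl,lr=solve(im,ref)
    return s,im,yr,yl,lr
E
python3 - <<'E'
from meas import *
ref=load()
for n in ("w4","w5","w6","last"):
    try: im=cv2.imread(f"pics/{n}.png")[:,:,::-1]; print(n,solve(im,ref),posttop(im))
    except Exception as e: print(n,e)
E
sed -i 's/s,im,yr,yl,th,lr=read()/s,im,yr,yl,lr=read()/; s/y=yr if.*/y=yr if yr>.04 else yl if yl<-.04 else (yr+yl)\/2; y+=.0008/' est.py; python3 est.py 0 0.0
```

```text
w4 (np.float64(0.08552103541320032), np.float64(0.1), (np.float64(32.833333431000014), np.float64(220.4642857142599))) (np.float64(319.5), np.int64(639))
w5 (np.float64(0.010292543977323178), np.float64(0.07252179771744209), (np.float64(139.93478260992626), np.float64(353.26162790696344))) (np.float64(171.0), np.int64(342))
w6 (np.float64(-0.0016693732517737215), np.float64(0.07530925453620266), (np.float64(135.25609756132363), np.float64(376.1263157894638))) (np.float64(188.5), np.int64(377))
last 'NoneType' object is not subscriptable
t14.68 y37.8 (yr-1.1 yl75.2) pred1.8 v79 b1.15mrad th0.0421
t14.72 y38.1 (yr-0.3 yl74.9) pred40.0 v92 b1.08mrad th0.0420
s 93.5 -> th_target 0.1972, cmd 0.0427, delta units 0.0492; equil th at s 0.1078[ WARN:0@0.138] global loadsave.cpp:275 findDecoder imread_('pics/last.png'): can't open/read file: check file path/integrity
```

```bash
python3 - <<'E'
from meas import *
t=open("meas.py").read()
t=t.replace("l,r=i[0],i[-1]\n","run=max(np.split(i,np.nonzero(np.diff(i)>2)[0]+1),key=len); l,r=run[0],run[-1]\n")
t=t.replace("c=np.nonzero(((a[...,0]-a[...,2])>70).mean(0)>.4)[0]","c=np.nonzero(((a[...,0]-a[...,2])>90).mean(0)>.5)[0]; c=max(np.split(c,np.nonzero(np.diff(c)>2)[0]+1),key=len)")
open("meas.py","w").write(t)
st=json.load(open("kf.json")); st.update(t=14.725,x=[.0005,.016,.0009],P=np.diag([1e-6,5e-5,4e-7]).tolist()); json.dump(st,open("kf.json","w"))
E
sed -i 's/^    y=yr if.*/    y=yr if yr>.04 else yl if yl<-.04 else (yr+yl)\/2; y+=.0008; pt=posttop(im)/; s/ th{thm:.4f}"/ th{thm:.4f} post{pt[0]:.0f},{pt[1]} lr{lr[0]:.0f},{lr[1]:.0f}"/' est.py
python3 - <<'E'
from meas import *
ref=load()
for n in ("w4","w5","w6","last"):
    im=cv2.imread(f"pics/{n}.png")[:,:,::-1]; print(n,np.round(solve(im,ref)[:2],4),np.round(edges(im)),posttop(im))
E
python3 -m handwheel '[[0,0,0,0.0093,0,0,-1],[0,0,0,0.0093,0,0,-1]]' 80; python3 est.py 0.0093 0.0
```

```text
w4 [0.0886 0.1   ] [ 33. 215.] (np.float64(87.5), np.int64(81))
w5 [0.0103 0.0095] [250. 353.] (np.float64(299.0), np.int64(84))
w6 [-0.0017 -0.0029] [273. 376.] (np.float64(334.0), np.int64(84))
last [-0.0003 -0.0014] [270. 373.] (np.float64(330.0), np.int64(84))
time: 15.02
eef_pos: [0.4798, -0.0232, 0.1755]
tcp_rot: [0.999, -0.0, 0.0, -0.036]
contact_force: [-0.7, -0.8, -7.4]
opening: 0.323
finger_force: 79.8
t15.03 y7.4 (yr7.0 yl6.2) pred6.9 v15 b0.91mrad th0.0714 post308,84 lr257,360
t15.07 y7.9 (yr7.3 yl6.8) pred8.1 v11 b0.90mrad th0.0712 post307,84 lr255,359
s 12.3 -> th_target 0.0744, cmd 0.0719, delta units 0.0008; equil th at s 0.0670
```

```bash
python3 -m handwheel '[[0,0,0,0.0008,0,0,-1],[0,0,0,0.0008,0,0,-1]]' 80; python3 est.py 0.0008 0.0
```

```text
time: 15.38
eef_pos: [0.4797, -0.0228, 0.1755]
tcp_rot: [0.999, 0.0, 0.0, -0.037]
contact_force: [0.0, 0.4, -7.8]
opening: 0.318
finger_force: 79.8
t15.38 y6.0 (yr5.7 yl4.8) pred8.2 v-18 b0.66mrad th0.0737 post312,84 lr259,362
t15.43 y5.0 (yr4.6 yl3.7) pred5.2 v-23 b0.64mrad th0.0736 post315,84 lr261,364
s -9.0 -> th_target 0.0437, cmd 0.0745, delta units -0.0098; equil th at s 0.0561
```

```bash
python3 -m handwheel '[[0,0,0,-0.0085,0,0,-1],[0,0,0,-0.0085,0,0,-1]]' 80; python3 est.py -0.0085 0.0
```

```text
time: 15.72
eef_pos: [0.4797, -0.0225, 0.1755]
tcp_rot: [1.0, 0.0, -0.0, -0.024]
contact_force: [-0.7, -0.5, -7.9]
opening: 0.316
finger_force: 79.8
t15.72 y-2.0 (yr-2.2 yl-3.4) pred-0.5 v-6 b0.43mrad th0.0468 post336,84 lr274,377
t15.78 y-2.4 (yr-2.6 yl-3.8) pred-2.0 v-0 b0.38mrad th0.0470 post336,83 lr275,378
s 0.3 -> th_target 0.0653, cmd 0.0478, delta units 0.0056; equil th at s 0.0605
```

```bash
python3 -m handwheel '[[0,0,0,0.0048,0,0,-1],[0,0,0,0.0048,0,0,-1]]' 80; python3 est.py 0.0048 0.0
```

```text
time: 16.08
eef_pos: [0.4798, -0.023, 0.1755]
tcp_rot: [1.0, -0.0, -0.0, -0.031]
contact_force: [-0.3, -0.9, -7.5]
opening: 0.32
finger_force: 79.8
t16.07 y-2.0 (yr-2.2 yl-3.5) pred-0.7 v-0 b0.19mrad th0.0623 post336,83 lr274,377
t16.12 y-2.3 (yr-2.6 yl-3.6) pred-2.0 v-2 b0.15mrad th0.0621 post336,83 lr275,378
s -4.1 -> th_target 0.0538, cmd 0.0628, delta units -0.0029; equil th at s 0.0581
```

```bash
python3 -m handwheel '[[0,0,0,-0.003,0,0,-1],[0,0,0,-0.003,0,0,-1]]' 80; python3 est.py -0.003 0.0
```

```text
time: 16.42
eef_pos: [0.4797, -0.0227, 0.1755]
tcp_rot: [1.0, 0.0, -0.0, -0.027]
contact_force: [0.1, 0.2, -7.6]
opening: 0.32
finger_force: 79.8
t16.43 y-4.1 (yr-4.2 yl-5.6) pred-2.0 v3 b-0.14mrad th0.0526 post342,84 lr278,381
t16.48 y-4.1 (yr-4.2 yl-5.5) pred-3.8 v4 b-0.17mrad th0.0527 post342,83 lr278,381
s -0.6 -> th_target 0.0615, cmd 0.0534, delta units 0.0026; equil th at s 0.0595
```

```bash
python3 -m handwheel '[[0,0,0,0.0017,0,0,-1],[0,0,0,0.0017,0,0,-1]]' 80; python3 est.py 0.0017 0.0
```

```text
time: 16.77
eef_pos: [0.4797, -0.0229, 0.1755]
tcp_rot: [1.0, 0.0, -0.0, -0.029]
contact_force: [-0.5, 0.1, -8.7]
opening: 0.323
finger_force: 79.8
t16.77 y-3.5 (yr-3.7 yl-4.9) pred-1.5 v4 b-0.42mrad th0.0580 post340,83 lr277,380
t16.82 y-3.5 (yr-3.7 yl-4.9) pred-3.1 v3 b-0.46mrad th0.0580 post340,84 lr277,380
s -1.8 -> th_target 0.0576, cmd 0.0587, delta units -0.0004; equil th at s 0.0587
```

```bash
python3 -m handwheel '[[0,0,0,-0.0008,0,0,-1],[0,0,0,-0.0008,0,0,-1]]' 80; python3 est.py -0.0008 0.0
```

```text
time: 17.12
eef_pos: [0.4797, -0.0228, 0.1755]
tcp_rot: [1.0, 0.0, -0.0, -0.028]
contact_force: [0.5, -0.7, -6.9]
opening: 0.316
finger_force: 79.8
t17.12 y-3.5 (yr-3.7 yl-4.9) pred-1.7 v4 b-0.68mrad th0.0554 post340,84 lr277,380
t17.18 y-3.5 (yr-3.6 yl-4.9) pred-3.1 v4 b-0.72mrad th0.0555 post340,84 lr277,380
s -0.6 -> th_target 0.0598, cmd 0.0562, delta units 0.0011; equil th at s 0.0590
```

```bash
python3 -m handwheel '[[0,0,0,0.0005,0,0,-1],[0,0,0,0.0005,0,0,-1]]' 80; python3 est.py 0.0005 0.0
```

```text
time: 17.48
eef_pos: [0.4797, -0.0229, 0.1755]
tcp_rot: [1.0, 0.0, -0.0, -0.029]
contact_force: [0.5, -0.1, -8.1]
opening: 0.322
finger_force: 79.8
t17.48 y-3.3 (yr-3.4 yl-4.7) pred-1.3 v3 b-0.96mrad th0.0570 post340,83 lr277,380
t17.52 y-3.3 (yr-3.5 yl-4.7) pred-3.0 v3 b-0.99mrad th0.0570 post340,83 lr277,380
s -1.8 -> th_target 0.0572, cmd 0.0578, delta units -0.0002; equil th at s 0.0581
```

Stiction now holds the carriage nearly still at -3.4 mm. I'll hold in slightly longer steps.

```bash
python3 -m handwheel '[[0,0,0,0,0,0,-1],[0,0,0,0,0,0,-1],[0,0,0,0,0,0,-1]]' 80; python3 est.py 0 0.0
```

```text
time: 17.95
eef_pos: [0.4797, -0.0228, 0.1755]
tcp_rot: [1.0, 0.0, -0.0, -0.029]
contact_force: [-0.3, -1.0, -8.0]
opening: 0.318
finger_force: 79.8
t17.95 y-3.3 (yr-3.4 yl-4.7) pred-1.6 v1 b-1.16mrad th0.0571 post340,83 lr277,380
t18.00 y-3.3 (yr-3.4 yl-4.7) pred-3.2 v1 b-1.17mrad th0.0570 post340,83 lr277,380
s -2.8 -> th_target 0.0555, cmd 0.0578, delta units -0.0007; equil th at s 0.0574
```

```bash
python3 -m handwheel '[[0,0,0,0,0,0,-1],[0,0,0,0,0,0,-1]]' 80; python3 est.py 0 0.0
```

```text
time: 18.3
eef_pos: [0.4797, -0.0228, 0.1755]
tcp_rot: [1.0, 0.0, -0.0, -0.029]
contact_force: [-0.1, -0.6, -8.2]
opening: 0.313
finger_force: 79.8
t18.30 y-3.3 (yr-3.5 yl-4.7) pred-2.9 v0 b-1.21mrad th0.0571 post340,83 lr277,380
t18.35 y-3.3 (yr-3.5 yl-4.7) pred-3.2 v0 b-1.21mrad th0.0571 post340,83 lr277,380
s -3.1 -> th_target 0.0551, cmd 0.0578, delta units -0.0009; equil th at s 0.0572
```

```bash
python3 -m handwheel '[[0,0,0,0,0,0,-1],[0,0,0,0,0,0,-1],[0,0,0,0,0,0,-1],[0,0,0,0,0,0,-1],[0,0,0,0,0,0,-1],[0,0,0,0,0,0,-1]]' 80; python3 est.py 0 0.0;  python3 -m handwheel '[[0,0,0,0,0,0,-1],[0,0,0,0,0,0,-1],[0,0,0,0,0,0,-1],[0,0,0,0,0,0,-1],[0,0,0,0,0,0,-1],[0,0,0,0,0,0,-1]]' 80; python3 est.py 0 0.01 3
```

```text
time: 19.15
eef_pos: [0.4797, -0.0228, 0.1755]
tcp_rot: [1.0, 0.0, 0.0, -0.029]
contact_force: [0.1, 0.4, -8.0]
opening: 0.316
finger_force: 79.8
t19.15 y-3.3 (yr-3.5 yl-4.7) pred-2.4 v0 b-1.25mrad th0.0570 post340,83 lr277,380
t19.20 y-3.3 (yr-3.5 yl-4.7) pred-3.3 v0 b-1.25mrad th0.0571 post340,83 lr277,380
s -3.1 -> th_target 0.0550, cmd 0.0578, delta units -0.0009; equil th at s 0.0572
time: 20.0
eef_pos: [0.4798, -0.0228, 0.1755]
tcp_rot: [1.0, 0.0, -0.0, -0.029]
contact_force: [0.2, -0.5, -7.0]
opening: 0.317
finger_force: 79.8
t20.00 y-3.3 (yr-3.5 yl-4.7) pred-2.9 v-0 b-1.27mrad th0.0571 post340,83 lr277,380
t20.05 y-3.3 (yr-3.5 yl-4.7) pred-3.3 v-0 b-1.27mrad th0.0570 post340,83 lr277,380
s -3.3 -> th_target 0.0518, cmd 0.0578, delta units -0.0019; equil th at s 0.0571
```

```bash
python3 - <<'E'
from meas import *
st=json.load(open("kf.json")); st.update(x=[-.0033,0,.0003],P=np.diag([4e-7,1e-6,1e-6]).tolist()); json.dump(st,open("kf.json","w"))
E
python3 -m handwheel '[[0,0,0,-0.003,0,0,-1],[0,0,0,-0.005,0,0,-1]]' 80; python3 est.py -0.005 0.025
```

```text
time: 20.35
eef_pos: [0.4797, -0.0228, 0.1755]
tcp_rot: [1.0, 0.0, -0.0, -0.021]
contact_force: [0.9, 0.4, -8.2]
opening: 0.318
finger_force: 79.8
t20.35 y-1.5 (yr-1.7 yl-2.9) pred1.4 v35 b-0.27mrad th0.0409 post334,84 lr273,376
t20.40 y-0.5 (yr-0.8 yl-1.9) pred0.9 v41 b-0.58mrad th0.0409 post331,84 lr271,374
s 24.8 -> th_target 0.0823, cmd 0.0421, delta units 0.0128; equil th at s 0.0718
```

```bash
python3 -m handwheel '[[0,0,0,0.007,0,0,-1],[0,0,0,0.007,0,0,-1]]' 80; python3 est.py 0.007 0.045
```

```text
time: 20.7
eef_pos: [0.4798, -0.0231, 0.1755]
tcp_rot: [0.999, -0.0, 0.0, -0.032]
contact_force: [-0.9, -0.4, -8.3]
opening: 0.318
finger_force: 79.8
t20.70 y10.1 (yr9.6 yl9.0) pred16.0 v39 b-2.07mrad th0.0635 post300,83 lr251,355
t20.75 y11.9 (yr11.5 yl10.7) pred12.5 v38 b-2.19mrad th0.0632 post296,83 lr248,351
s 31.1 -> th_target 0.0669, cmd 0.0641, delta units 0.0009; equil th at s 0.0734
```

```bash
python3 -m handwheel '[[0,0,0,0.001,0,0,-1],[0,0,0,0.001,0,0,-1]]' 80; python3 est.py 0.001 0.055
```

```text
time: 21.05
eef_pos: [0.4797, -0.0229, 0.1755]
tcp_rot: [0.999, 0.0, 0.0, -0.034]
contact_force: [0.1, -0.2, -7.8]
opening: 0.319
finger_force: 79.8
t21.05 y21.7 (yr21.1 yl20.7) pred23.7 v35 b-2.58mrad th0.0664 post268,83 lr230,333
t21.10 y23.3 (yr22.7 yl22.3) pred23.6 v35 b-2.62mrad th0.0664 post262,83 lr227,330
s 41.7 -> th_target 0.0728, cmd 0.0672, delta units 0.0018; equil th at s 0.0782
```

```bash
python3 -m handwheel '[[0,0,0,0.0012,0,0,-1],[0,0,0,0.0022,0,0,-1]]' 80; python3 est.py 0.0022 0.065
```

```text
time: 21.4
eef_pos: [0.4797, -0.0229, 0.1755]
tcp_rot: [0.999, 0.0, -0.0, -0.037]
contact_force: [0.6, -0.3, -6.8]
opening: 0.318
finger_force: 79.8
t21.40 y34.7 (yr34.1 yl33.6) pred34.2 v37 b-2.54mrad th0.0735 post232,84 lr207,309
t21.45 y36.7 (yr36.0 yl35.8) pred36.5 v38 b-2.51mrad th0.0735 post226,84 lr203,306
s 56.4 -> th_target 0.0838, cmd 0.0741, delta units 0.0031; equil th at s 0.0857
```

```bash
python3 -m handwheel '[[0,0,0,0.0024,0,0,-1],[0,0,0,0.003,0,0,-1]]' 80; python3 est.py 0.003 0.085
```

```text
time: 21.75
eef_pos: [0.4798, -0.0229, 0.1755]
tcp_rot: [0.999, 0.0, 0.0, -0.042]
contact_force: [-0.2, 0.4, -7.6]
opening: 0.32
finger_force: 79.8
t21.75 y48.2 (yr47.4 yl48.3) pred47.7 v35 b-2.44mrad th0.0829 post192,82 lr181,286
t21.80 y49.9 (yr49.1 yl50.2) pred49.8 v34 b-2.44mrad th0.0828 post186,82 lr178,283
s 67.0 -> th_target 0.0811, cmd 0.0836, delta units -0.0008; equil th at s 0.0911
```

```bash
python3 -m handwheel '[[0,0,0,0.0003,0,0,-1],[0,0,0,0.001,0,0,-1]]' 80; python3 est.py 0.001 0.095
```

```text
time: 22.1
eef_pos: [0.4798, -0.0228, 0.1755]
tcp_rot: [0.999, 0.0, 0.0, -0.043]
contact_force: [0.6, -0.3, -7.9]
opening: 0.32
finger_force: 79.8
t22.10 y64.1 (yr63.3 yl63.4) pred60.0 v46 b-1.89mrad th0.0859 post152,82 lr155,258
t22.15 y66.5 (yr65.7 yl65.8) pred66.1 v49 b-1.85mrad th0.0860 post146,81 lr151,254
s 92.2 -> th_target 0.1085, cmd 0.0867, delta units 0.0069; equil th at s 0.1042
```

```bash
python3 -m handwheel '[[0,0,0,0.005,0,0,-1],[0,0,0,0.005,0,0,-1]]' 80; python3 est.py 0.005 0.105
```

```text
time: 22.45
eef_pos: [0.4798, -0.023, 0.1755]
tcp_rot: [0.999, 0.0, 0.0, -0.051]
contact_force: [-0.6, -0.7, -7.6]
opening: 0.317
finger_force: 79.8
t22.45 y82.1 (yr81.3 yl55.2) pred80.6 v46 b-1.65mrad th0.1017 post106,81 lr170,227
t22.50 y84.5 (yr83.7 yl100.0) pred84.3 v46 b-1.63mrad th0.1015 post100,80 lr61,223
s 107.2 -> th_target 0.1171, cmd 0.1024, delta units 0.0047; equil th at s 0.1120
```

```bash
python3 -m handwheel '[[0,0,0,0,0,0,-1],[0,0,0,0,0,0,-1],[0,0,0,-0.001,0,0,-1]]' 80; python3 est.py -0.001 0.09
```

```text
time: 22.92
eef_pos: [0.4798, -0.0229, 0.1755]
tcp_rot: [0.999, 0.0, 0.0, -0.049]
contact_force: [0.5, 0.1, -7.7]
opening: 0.314
finger_force: 79.8
t22.93 y88.2 (yr87.4 yl-1.4) pred88.1 v0 b-1.62mrad th0.0983 post90,81 lr271,217
t22.98 y88.3 (yr87.5 yl51.1) pred88.2 v0 b-1.61mrad th0.0982 post90,80 lr177,217
s 90.0 -> th_target 0.1052, cmd 0.0993, delta units 0.0019; equil th at s 0.1034
```

```bash
python3 -m handwheel '[[0,0,0,-0.001,0,0,-1],[0,0,0,-0.003,0,0,-1],[0,0,0,-0.006,0,0,-1],[0,0,0,-0.01,0,0,-1],[0,0,0,-0.014,0,0,-1],[0,0,0,-0.018,0,0,-1],[0,0,0,-0.022,0,0,-1],[0,0,0,-0.026,0,0,-1],[0,0,0,-0.029,0,0,-1],[0,0,0,-0.031,0,0,-1],[0,0,0,-0.0316,0,0,-1],[0,0,0,-0.0316,0,0,-1]]' 80; python3 est.py -0.0316 0.09; python3 -c "
from h import *
s=monitor.get_state(); print(s['eef_pos'],s['tcp_rot'],s['qpos'])"
```

```text
time: 24.52
eef_pos: [0.4798, -0.0228, 0.1755]
tcp_rot: [1.0, 0.0, 0.0, -0.0]
contact_force: [0.5, 0.4, -6.6]
opening: 0.32
finger_force: 79.9
t24.52 y89.6 (yr88.8 yl-1.4) pred88.3 v3 b-1.60mrad th-0.0007 post88,81 lr271,215
t24.57 y89.6 (yr88.8 yl54.6) pred89.6 v-0 b-1.60mrad th-0.0007 post88,81 lr171,215
s 90.0 -> th_target 0.1393, cmd -0.0000, delta units 0.0443; equil th at s 0.1034
[ 0.47974915 -0.02287972  0.17553321] [ 9.99999994e-01  1.05819312e-04 -3.79912521e-06 -4.40968006e-06] [-2.59314376e-01 -7.28921194e-02  2.11098980e+00  7.36470878e-06
  1.10350457e+00  1.31126699e+00]
```

```bash
python3 -m handwheel '[[0,0.002,0,0,0,0,-1],[-0.001,0.015,0,0,0,0,-1],[-0.003,0.0435,0,0,0,0,-1],[-0.006,0.087,0,0,0,0,-1],[-0.01,0.14,0,0,0,0,-1],[-0.014,0.197,0,0,0,0,-1],[-0.0175,0.251,0,0,0,0,-1],[-0.0205,0.294,0,0,0,0,-1],[-0.0225,0.322,0,0,0,0,-1],[-0.0235,0.335,0,0,0,0,-1],[-0.0235,0.3375,0,0,0,0,-1],[-0.0235,0.3375,0,0,0,0,-1]]' 80; python3 -m handwheel '[[0,0.002,0,0,0,0,-1],[-0.001,0.015,0,0,0,0,-1],[-0.003,0.0435,0,0,0,-0.001,-1],[-0.006,0.087,0,0,0,-0.002,-1],[-0.01,0.14,0,0,0,-0.003,-1],[-0.014,0.197,0,0,0,-0.0045,-1],[-0.0175,0.251,0,0,0,-0.006,-1],[-0.0205,0.294,0,0,0,-0.007,-1],[-0.0225,0.322,0,0,0,-0.0075,-1],[-0.0235,0.335,0,0,0,-0.008,-1],[-0.0235,0.3375,0,0,0,-0.008,-1],[-0.0235,0.3375,0,0,0,-0.008,-1]]' 80
python3 est.py 0 0.09; python3 -c "
from h import *
s=monitor.get_state(); print(s['eef_pos'],s['tcp_rot'])
p=eyes.camera_params('wrist')
for X in [(.511+a*.095,-.293+b*.15,.004) for a in(-1,1) for b in (-1,1)]: print(X,proj(p,X).round())"
```

```text
time: 26.12
eef_pos: [0.4704, -0.1574, 0.1754]
tcp_rot: [1.0, 0.0, -0.0, -0.0]
contact_force: [-0.3, 0.2, -7.8]
opening: 0.318
finger_force: 79.9
time: 27.62
eef_pos: [0.461, -0.2923, 0.1754]
tcp_rot: [1.0, 0.013, -0.0, -0.0]
contact_force: [1.4, 0.3, -8.0]
opening: 0.32
finger_force: 79.9
t27.62 y89.5 (yr88.7 yl44.5) pred89.6 v-0 b-1.60mrad th-0.0003 post88,79 lr188,215
t27.68 y89.6 (yr88.8 yl100.0) pred89.5 v0 b-1.60mrad th-0.0003 post88,79 lr-158,215
s 90.0 -> th_target 0.1392, cmd -0.0000, delta units 0.0443; equil th at s 0.1034
[ 0.46110304 -0.29224465  0.17549537] [ 9.99914481e-01  1.30770502e-02 -4.06552982e-05 -1.44107237e-04]
(0.41600000000000004, -0.44299999999999995, 0.004) [453. 234.]
(0.41600000000000004, -0.143, 0.004) [185. 228.]
(0.606, -0.44299999999999995, 0.004) [485.  45.]
(0.606, -0.143, 0.004) [163.  36.]
```

View pics/last.png

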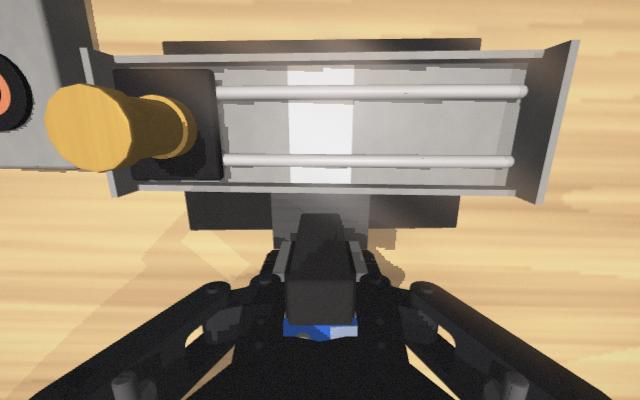

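The mat's corners are at (163,42), (481,39), (188,229) and (459,227). The tray lies centred and parallel over it, within a few mm. Lowering gently.

```bash
python3 -m handwheel '[[0,0,0.008,0,0,0,-1],[0,0,0.025,0,0,0,-1],[0,0,0.05,0,0,0,-1],[0,0,0.08,0,0,0,-1],[0,0,0.11,0,0,0,-1],[0,0,0.14,0,0,0,-1],[0,0,0.165,0,0,0,-1],[0,0,0.185,0,0,0,-1],[0,0,0.2,0,0,0,-1],[0,0,0.21,0,0,0,-1],[0,0,0.217,0,0,0,-1],[0,0,0.22,0,0,0,-1]]' 80;  python3 -m handwheel '[[0,0,0.002,0,0,0,-1],[0,0,0.004,0,0,0,-1],[0,0,0.006,0,0,0,-1],[0,0,0.008,0,0,0,-1],[0,0,0.01,0,0,0,-1],[0,0,0.012,0,0,0,-1],[0,0,0.012,0,0,0,-1]]' 80; python3 est.py 0 .09
```

```text
time: 29.22
eef_pos: [0.4611, -0.2929, 0.0876]
tcp_rot: [1.0, 0.013, 0.0, 0.0]
contact_force: [0.2, -0.4, -6.6]
opening: 0.318
finger_force: 79.9
time: 30.1
eef_pos: [0.4611, -0.293, 0.0831]
tcp_rot: [1.0, 0.013, 0.0, 0.0]
contact_force: [-0.8, -0.7, -5.4]
opening: 0.316
finger_force: 80.2
t30.10 y89.9 (yr89.1 yl-76.1) pred89.5 v1 b-1.60mrad th-0.0008 post87,80 lr407,214
t30.15 y90.0 (yr89.2 yl37.4) pred89.9 v0 b-1.60mrad th-0.0009 post87,80 lr201,214
s 90.0 -> th_target 0.1393, cmd -0.0000, delta units 0.0444; equil th at s 0.1034
```

```bash
python3 -m handwheel '[[0,0,0.0015,0,0,0,-1],[0,0,0.003,0,0,0,-1],[0,0,0.003,0,0,0,-1]]' 80; 
```

```text
time: 30.58
eef_pos: [0.4611, -0.2931, 0.0827]
tcp_rot: [1.0, 0.013, -0.0, 0.0]
contact_force: [-5.1, 1.3, 1.4]
opening: 0.317
finger_force: 81.2
```

```bash
python3 -m handwheel '[[0,0,0,0,0,0,-1],[0,0,0,0,0,0,-0.3],[0,0,0,0,0,0,-0.2],[0,0,0,0,0,0,0],[0,0,0,0,0,0,0.3],[0,0,0,0,0,0,0.6],[0,0,0,0,0,0,0.6],[0,0,0,0,0,0,0.6]]' 20; python3 est.py 0 .09
```

```text
time: 31.58
eef_pos: [0.461, -0.2928, 0.0815]
tcp_rot: [1.0, 0.013, -0.0, -0.0]
contact_force: [0.4, -0.2, 0.3]
opening: 0.8
finger_force: 0.0
t31.57 y90.1 (yr89.3 yl100.0) pred90.0 v0 b-1.59mrad th-0.0007 post84,82 lr-152,214
t31.62 y90.1 (yr89.3 yl100.0) pred90.1 v-0 b-1.59mrad th-0.0007 post84,81 lr-94666666536,214
s 90.0 -> th_target 0.1393, cmd -0.0000, delta units 0.0443; equil th at s 0.1034
```

```bash
python3 -m handwheel '[[0,0,-0.02,0,0,0,0.6],[0,0,-0.06,0,0,0,0.6],[0,0,-0.12,0,0,0,0.6],[0,0,-0.2,0,0,0,0.6],[0,0,-0.28,0,0,0,0.6],[0,0,-0.36,0,0,0,0.6],[0,0,-0.4,0,0,0,0.6],[0,0,-0.4,0,0,0,0.6],[0,0,-0.4,0,0,0,0.6],[0,0,-0.4,0,0,0,0.6]]' 20
python3 - <<'E'
from h import *
cv2.imwrite("pics/end.png",eyes.read_camera("wrist")[:,:,::-1]); p=eyes.camera_params("wrist")
for X in [(.511+.02,-.293,.022),(.461,-.293,.106)]: print(proj(p,X))
E
```

```text
time: 32.92
eef_pos: [0.4604, -0.2923, 0.2397]
tcp_rot: [1.0, 0.013, -0.001, -0.001]
contact_force: [-0.5, 0.7, 0.5]
opening: 0.804
finger_force: 0.0
[322.15856401 123.11523248]
[320.60452459 200.47901648]
```

View pics/end.png

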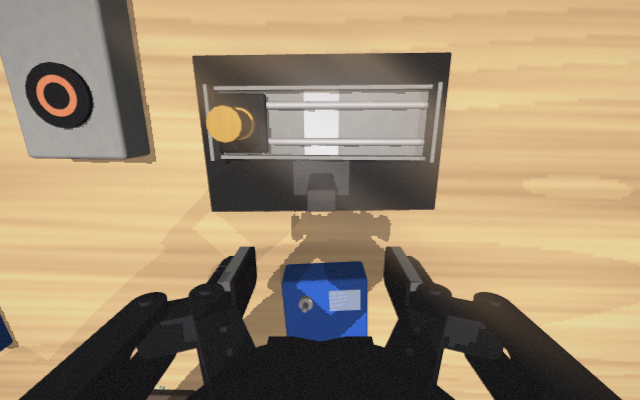

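The tray stands square in the middle of the mat, with the window at (321,123), the carriage at the low end and the post upright at (225,124). The gripper is clear, so I'm handing it in.

```bash
python3 -c "
from plant import ctrl
print(ctrl.sign_off())"
```

```text
the job is handed in; nothing more can be done
None
```

I handed the job in at about 33 s of robot time, with no verdict returned: the carriage stayed within 20 mm of the window's middle for about 6 s, then touched the low stop at roughly 0.05 m/s, and the tray now stands centred on the mat with the post upright and the gripper clear.

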